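Free the cam lever and hold the spring jaw open at the index

ROBOT

A 6-joint arm with a two-finger parallel gripper is mounted at the origin on a cart in front of the work surface, level with it; the furniture and walls round the work are solid. World frame = base frame: x ahead of the robot, y to its left, z up, the work surface at z = 0. Lengths are in mm, angles in rad, forces in N, time in s.
With the tool pointing down it reaches from about 375 to 975 mm from the base axis. Payload 3.8 kg.
Tool frame: the origin (TCP) lies midway between the tips of the shut fingers; the grasp point (between the pads) lies behind it (env.grasp_offset is the z of the grasp point in the tool frame, in mm); z points along the fingers, y is the direction in which the jaws open and shut (so a half turn about z gives the same grasp; the last joint's range is limited). The gripper opens to 85 mm and grips with 20 to 120 N. Pads are 22 mm wide; open, the fingers measure 114 mm over their backs; the gripper's body (76 mm by 85 mm) begins 54 mm behind the grasp point. The pads swing forward as they close: fully open they stand 13 mm farther back than shut.
Start: joints at [1.22, 0.264, 1.604, -0, 1.274, -0.037], TCP at [208.353, 642.033, 231.28] pointing down, gripper open.
Joint ranges: [-2.63, 2.63], [-0.94, 2.18], [0.31, 2.57], [-1.31, 4.45], [0, 2.66], [-2.55, 2.55]. Speed limits (rad/s): [2.57, 2.57, 3.14, 3.14, 3.14, 3.14].

INTERFACE

Orientations are given as a unit quaternion [w, x, y, z].
In Python, from workcell import status, vision, order, env gives the robot as it stands.
- The arm moves only by the tool jog_arm, never from a script. Its arguments are lists of equal length, an entry for each row: "travel": the shift along the tool's x, y, z in mm, a list of three; "turn": the turn, a rotation vector about the tool's x, y, z in rad, a list of three; "jaw": the opening, from 0 (shut) to 1 (fully open). A call has 1 to 10 rows; each row shifts and turns the commanded pose from where the row before left it, along the tool's axes as they then stand; what a row does not reach is not made up. A row lasts 1/10 s, in which the tool goes at most 50 mm and 8.59 degrees, less where a joint would pass 70% of its speed; a pose out of reach is approached as far as the arm can. A call is refused whole if a number of a shift passes 50 or a number of a turn 0.15, either way. A call with a gripper value outside its range is refused whole. The fingers move at their own pace and stop on an object; "grip_force" is the grip in N (left out, the last holds). Time passes only in rows, so rows that do not move let the fingers close. It gives the time, the measured TCP pose, the force and the opening at its end, in the units of the state.
- status.observe(): the state, without advancing time (a new reading comes with each control period).
- vision.get_image(name): name is "scene" or "side" or "wrist"; returns (picture, depth): 400x640x3 uint8, red, green, blue; 400x640 float32, mm along the optical axis (not along the pixel's ray), 0 where there is no reading.
- vision.camera_model(name): a dict with "vfov" (degrees; the focal length in pixels is half the picture's height over the tangent of half this angle, whatever the lens; pixels are square), "cx", "cy" (the principal point, pixels), "origin" and "orientation" of the camera in the world. Camera axes: x right, y up, looking along -z (the intrinsics and any distortion apply to the point x, -y, -z); pixel columns grow to the right and rows downward; lengths in mm; the calibration is good to about 2 mm. A picture is of the moment at which its call begins: read the wrist's pose just before it. camera_model takes no time and is no camera call; for the wrist camera it gives the pose at the moment of the call.
- order.hand_in(): hands the job in, once; it reports no verdict.
The state is a dict: "clock": time; "joint_positions": joint angles; "joint_velocities": joint speeds; "joint_efforts": joint torques, N m; "tool_pos": TCP position; "orientation": TCP orientation; "ft_force": force on the tool from outside, world axes, zero at the start; "torque": the same for the moment, N m; "opening": finger opening in mm.
Only numpy, scipy, OpenCV 4.12 (cv2) and the standard library are available. Lean on these libraries where they do the work, as an engineer would, in place of code of your own. Each camera call takes 0.05 s, during which the arm holds its last target. There are 200 camera calls.

TASK

I want to load a sample into the spring-closed fixture: lay its upright cam lever over outwards, all the way down, so that the sliding jaw is free, then pull the jaw out towards you by its black bow handle until the pointer on the jaw's side is level with the pointed tip of the index clip on the scale rail. Keep it there: the program finishes while still holding the handle with the jaw at the index, since the spring shuts the jaw if you let go. Leave the small parts standing round the fixture where they are.

Things in the scene. Friction and masses are not known exactly. Their poses are not given: they have to be found in the camera images.
- fixture: Bench fixture fixed on the table: base plate 290 x 150 x 12 mm, fixed jaw block at the back (front face at x = +46 mm), sliding jaw on two rods, front bearer (x -139 to -125 mm). Origin: centre of the plate's underside. x points along the slide from the robot's end to the fixed jaw, y to the cam lever's side, z up. All of it is at most 52 mm high but for bow handle and lever.
- jaw_slide (a joint): How far the sliding jaw is pulled out (fixture -x), m: 0 shut to 0.085 at its far stop. A spring pulls it home with 5.5 N at 0, plus 1.1 N per 10 mm; friction 0.5 N. It is blocked while the lever is upright. The value to reach is the distance from pointer_tip (jaw shut) to index_tip along the fixture's -x, 25 to 65 mm.
- pull_bar (a point): Centre of the bow handle's bar on top of the sliding jaw: black round bar 14 mm thick, 72 mm long, across the slide (along the fixture's y), centre 84 mm above the table, 33 mm free below it down to the jaw body's flat top. At fixture x = -8 mm, y = 0 when shut; moves with the jaw. Axes as the fixture's.
- pointer_tip (a point): Tip of the small steel pointer that sticks out sideways from the sliding jaw towards the scale rail, 37 mm above the table, at fixture x = +15 mm, y = -50 mm when the jaw is shut; moves with the jaw. Axes as the fixture's.
- index_tip (a point): Nose tip of the index clip, a black clip 12 x 20 mm with a pointed nose and a screw, fixed somewhere on the scale rail (fixture x -50 to -10 mm, y = -52 mm), 37 mm above the table. It points at the slide and marks how far to pull: pointer and index are level at the same fixture x. Axes as the fixture's.
- cam_lever (a joint): Angle of the cam lever, rad: about 0 upright (locked), 1.5 laid down outwards (towards the fixture's +y) against its stop (free). Stiff hinge of 0.12 N m: stays where it is left; needs about 2 N at the grip.
- lever_grip (a point): Point on the axis of the lever's black grip, 70 mm from the pivot. The grip is a round-ended bar 18 mm thick, 45 to 89 mm from the pivot, on a 9 mm steel rod. Upright, it stands 76 to 120 mm above the table; laid down it is level, about 36 mm above the table, out to fixture y = +150 mm. z points along the lever, away from the pivot.
- lever_pivot (a point): The lever's pivot: fixture x = +4 mm, y = +61 mm, 31 mm above the table. The pivot axis runs along the fixture's x; the lever swings in the upright plane across the slide.
- steel_block_mid (a point): Bystander: ground steel block 25 x 50 x 25 mm, loose on the table beside the fixture; the point is its centre.
- turned_sample_0_mid (a point): Bystander: turned aluminium bush 22 mm across, 34 mm high, standing loose beside the fixture; the point is its centre.
- turned_sample_1_mid (a point): Bystander: short turned plastic bush 30 mm across, 22 mm high, standing loose beside the fixture; the point is its centre.
- loupe_mid (a point): Bystander: black eye loupe 38 mm across, 30 mm high, standing loose beside the fixture; the point is its centre.

How it is judged:
By the outcome, as a careful person would: the job done as asked, in the order asked, and still so for the second after the job is handed in, while the arm keeps its last pose, push and grip.
It also fails if it takes over 50 s, if anything falls off the work surface, if the arm or the gripper's body presses on something with over 40 N, if the wrist force passes 120 N, or if a joint passes its speed limit or range.

## Working session

There is one attempt and no reset: what is moved stays moved. The work goes in short steps, Python scripts to look and compute and a tool call to move; the robot and the scene stay as the last step left them, time stands still between calls to the robot, and variables do not carry over. Pictures are saved under pics/ and viewed, about 8 in all and at most 12, crops included, and the job is handed in when it is done.

Besides the shell and the picture viewer there is one more tool, called after ">>>" in YAML: its name, and indented under it one key for each argument. jog_arm: Moves the arm, as the interface text tells. Its arguments: {"type":"object","properties":{"travel":{"type":"array","items":{"type":"array","items":{"type":"number"}}},"turn":{"type":"array","items":{"type":"array","items":{"type":"number"}}},"jaw":{"type":"array","items":{"type":"number"}},"grip_force":{"type":"number"}},"required":["travel","turn","jaw"]}

```bash
mkdir -p pics
cat > h.py <<'E'
import numpy as np, cv2
from scipy.spatial.transform import Rotation as R
from workcell import status, vision, order, env
def q2r(q): return R.from_quat([q[1],q[2],q[3],q[0]])
def snap(n,f):
    m=vision.camera_model(n); p,d=vision.get_image(n)
    cv2.imwrite(f'pics/{f}.png',p[:,:,::-1]); np.savez(f'pics/{f}.npz',d=d,p=p,m=np.array([m],dtype=object)); return m,p,d
def load(f):
    z=np.load(f'pics/{f}.npz',allow_pickle=True); return z['m'][0],z['p'],z['d']
def ray(m,u,v):
    f=200/np.tan(np.radians(m['vfov'])/2)
    x=np.array([[[u,v]]],float)
    K=np.array([[f,0,m['cx']],[0,f,m['cy']],[0,0,1]])
    D=m.get('distortion'); 
    if isinstance(D,(list,tuple,np.ndarray)): a,b=cv2.undistortPoints(x,K,np.array(D,float))[0,0]
    else: a,b=(u-m['cx'])/f,(v-m['cy'])/f
    return np.array(m['origin']),q2r(m['orientation']).apply([a,-b,-1])
def atd(m,d,u,v):
    o,r=ray(m,u,v); return o+r*d[int(round(v)),int(round(u))]
def atz(m,u,v,z):
    o,r=ray(m,u,v); return o+r*(z-o[2])/r[2]
E
python3 - <<'E'
from h import *
print(status.observe()); print(env.grasp_offset)
for n in('scene','side','wrist'): m,p,d=snap(n,n+'0'); print(n,m)
E
```

```text
{'clock': 0.0, 'joint_positions': array([ 1.22012748e+00,  2.64759624e-01,  1.60536870e+00, -3.21210589e-05,
        1.27370106e+00, -3.68831757e-02]), 'joint_velocities': array([ 1.74629158e-03,  3.39346276e-05,  2.87660763e-05,  3.72500995e-04,
       -1.19760194e-03, -1.95002985e-03]), 'joint_efforts': array([-2.22904317e-03, -5.15142560e+01, -3.67301023e+01, -3.84473915e-04,
        1.36373556e-02,  3.71565946e-06]), 'tool_pos': array([208.09711687, 641.35548989, 229.96053149]), 'orientation': array([-2.00293608e-04,  1.56245207e-01,  9.87717664e-01, -1.10038656e-03]), 'ft_force': array([-0.65660761, -1.14680095, -0.41168681]), 'torque': array([ 0.03746246,  0.05433676, -0.0008493 ]), 'opening': 85.45598709012974}
-18.700000000000003
scene {'vfov': 48.30339999153002, 'cx': 324.4893545729557, 'cy': 199.00637516326887, 'origin': array([ 229.34683802, -298.73631394,  721.75317574]), 'orientation': array([ 0.89724497,  0.3292238 , -0.10382398, -0.27528847])}
side {'vfov': 54.341018407809514, 'cx': 326.58994587105184, 'cy': 199.4975633564171, 'origin': array([267.40109743, 783.52371072, 558.7289019 ]), 'orientation': array([-0.18278656, -0.09673473,  0.47083489,  0.85763976])}
wrist {'vfov': 58.23397969192635, 'cx': 314.1815483391451, 'cy': 202.5326020276242, 'origin': array([129.61663056, 668.35425712, 372.77545008]), 'orientation': array([ 0.79791932, -0.13331343, -0.09533993,  0.58005395])}
```

View pics/scene0.png

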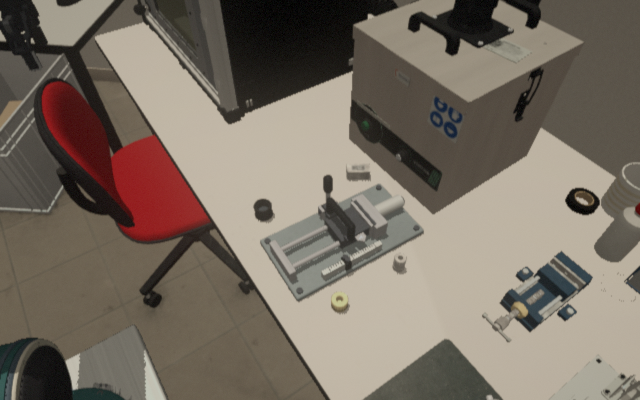

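View pics/side0.png

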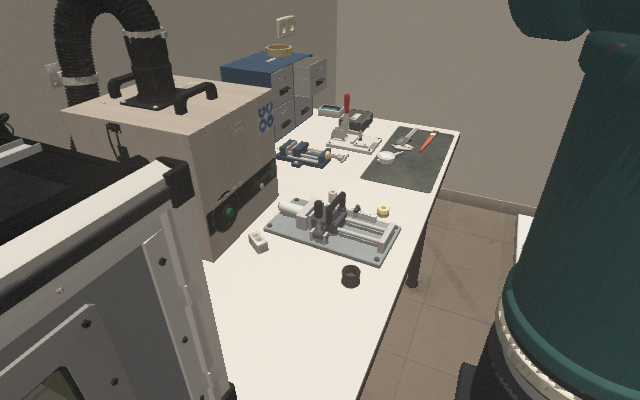

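The scene view shows the fixture at pixels (262–425, 185–297), with the lever at (328,185), the clip near (347,262), and the bushes, block and loupe around it. I'll enlarge that area.

Run:
```python
from h import *
m,p,d=load('scene0')
c=cv2.resize(p[160:310,245:445],None,fx=4,fy=4,interpolation=cv2.INTER_CUBIC); cv2.imwrite('pics/sc.png',c[:,:,::-1])
m2,p,d2=load('side0')
c=cv2.resize(p[180:290,240:410],None,fx=4.7,fy=4.7,interpolation=cv2.INTER_CUBIC); cv2.imwrite('pics/sd.png',c[:,:,::-1])
```

```text
(no output)
```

View pics/sc.png

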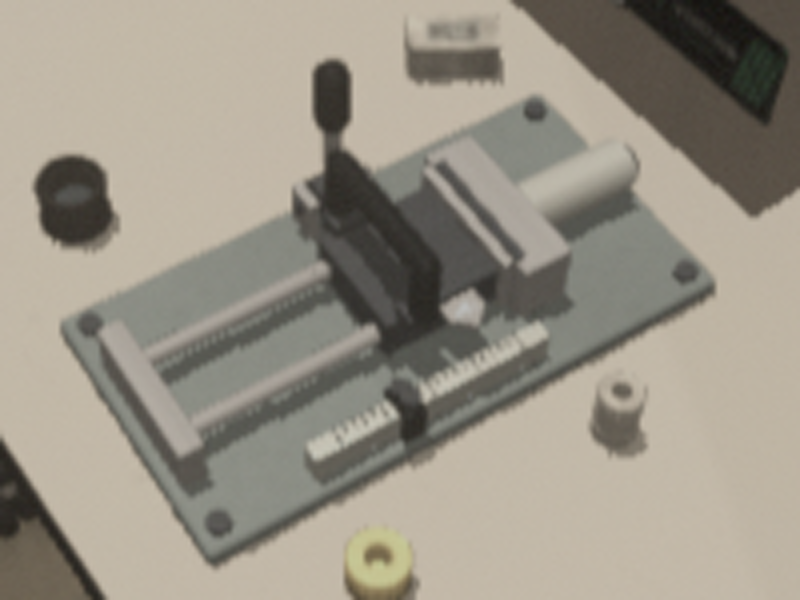

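View pics/sd.png

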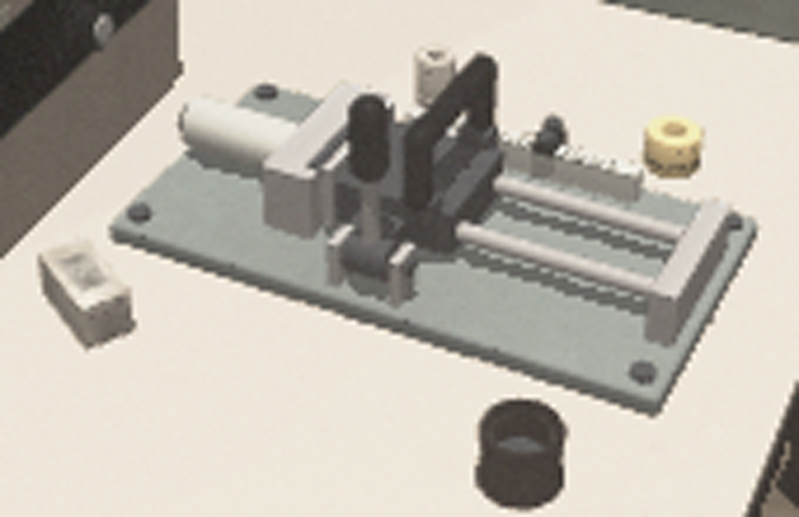

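```bash
cat >> h.py <<'E'
def fit(Pw,Pf):
    a=np.asarray(Pw)[:,:2];b=np.asarray(Pf)[:,:2];ca,cb=a.mean(0),b.mean(0)
    A=((a-ca)*[1,1]);B=b-cb
    t=np.arctan2((B[:,0]*A[:,1]-B[:,1]*A[:,0]).sum(),(B*A).sum())
    r=np.array([[np.cos(t),-np.sin(t)],[np.sin(t),np.cos(t)]])
    T=ca-r@cb; return t,T,(a-(b@r.T+T))
E
python3 - <<'E'
from h import *
def go(name,c,off,s,corn):
    m,p,d=load(name)
    f=lambda x,y:(off[0]+(x+.5)/s-.5,off[1]+(y+.5)/s-.5)
    W=[atz(m,*f(*q),12) for q in c]
    t,T,res=fit(W,corn); print(name,'yaw',t,'T',T,'res',res.round(1).tolist()); return m,d,f,t,T
# corners order: (-x,+y),(-x,-y),(+x,-y),(+x,+y)
C=[(-145,75),(-145,-75),(145,-75),(145,75)]
for nm,c,off,s in(('scene0',[(62,325),(212,553),(715,281),(545,97)],(245,160),4),('side0',[(655,404),(757,226),(255,86),(110,228)],(240,180),4.7)):
    m,d,f,t,T=go(nm,c,off,s,C)
    r=np.array([[np.cos(t),-np.sin(t)],[np.sin(t),np.cos(t)]])
    F=lambda w:np.r_[(w[:2]-T)@r,w[2]].round(1)
    if s==4:
        for l,q,z in(('clip nose',(397,382),37),('pointer',(445,347),37),('bush alu top',(622,385),34),('plastic top',(379,552),22),('loupe top',(71,185),30),('block top',(455,30),25)):
            print(l,F(atz(m,*f(*q),z)),'depth',F(atd(m,d,*f(*q))))
    else:
        for l,q,z in(('clip',(550,135),37),('loupe top',(522,430),30),('block top',(85,270),25),('bush',(436,55),34),('plas',(674,128),22),('lever top',(368,110),118),('barR',(487,65),84),('barL',(422,130),84)):
            print(l,F(atz(m,*f(*q),z)),'depth',F(atd(m,d,*f(*q))))
E
```

```text
scene0 yaw -0.04665642982343925 T [549.71487102 101.41331302] res [[0.6, -2.9], [3.1, 3.0], [-2.2, 3.4], [-1.4, -3.5]]
clip nose [-33.7 -52.7  37. ] depth [-35.  -54.5  40.4]
pointer [ -4.2 -48.2  37. ] depth [  7.6 -33.6   9.7]
bush alu top [  54.5 -106.    34. ] depth [  55.4 -105.2   32.1]
plastic top [ -82.3 -113.9   22. ] depth [ -80.1 -110.9   14.9]
loupe top [-106.5  134.4   30. ] depth [-99.3 154.8   4.3]
block top [122.9 128.1  25. ] depth [123.1 128.5  24.6]
side0 yaw -0.04101984015836046 T [550.2792476  106.38486168] res [[1.6, -1.6], [0.5, 1.8], [0.2, 1.5], [-2.3, -1.7]]
clip [-34.1 -67.1  37. ] depth [-36.5 -60.5  41.7]
loupe top [-104.6  132.9   30. ] depth [-98.6 117.2  14.3]
block top [123.9 120.   25. ] depth [121.9 122.5  27.4]
bush [  54.  -116.3   34. ] depth [  54.9 -118.2   32.7]
plas [ -82.3 -123.9   22. ] depth [ -81.4 -127.    19.9]
lever top [  2.4  64.4 118. ] depth [  1.4  66.4 119.4]
barR [ -7.3 -44.6  84. ] depth [-11.8 -34.1  91. ]
barL [-3.9 21.9 84. ] depth [-9.  32.6 91.9]
```

```bash
cat >> h.py <<'E'
YAW,T0=-0.044,np.array([550.,104.])
def f2w(x,y,z): c,s=np.cos(YAW),np.sin(YAW); return np.array([T0[0]+c*x-s*y,T0[1]+s*x+c*y,z])
def w2f(w): c,s=np.cos(YAW),np.sin(YAW); a=np.asarray(w)[:2]-T0; return np.array([c*a[0]+s*a[1],-s*a[0]+c*a[1],w[2]])
def Rgoal(): 
    c,s=np.cos(YAW),np.sin(YAW); y=np.array([c,s,0]);z=np.array([0,0,-1.]);return R.from_matrix(np.c_[np.cross(y,z),y,z])
def plan(goal,n,Rg=None,start=None):
    s=status.observe(); p=np.array(s['tool_pos']) if start is None else start; r=q2r(s['orientation']); Rg=Rg or Rgoal()
    rv=(r.inv()*Rg).as_rotvec()
    st=(np.array(goal)-p)/n; tr=[];cur=r
    for i in range(n): tr.append(cur.inv().apply(st).round(1).tolist()); cur=cur*R.from_rotvec(rv/n)
    print('rows',tr,'turn each',(rv/n).round(4).tolist(),'x',n)
E
python3 - <<'E'
from h import *
s=status.observe();m=vision.camera_model('wrist');r=q2r(s['orientation'])
print('cam in tool',r.inv().apply(m['origin']-s['tool_pos']),'look',r.inv().apply(q2r(m['orientation']).apply([0,0,-1])))
plan(f2w(-10,-70,210),18)
E
```

```text
cam in tool [  82.99335425    1.11093897 -142.73278911] look [-3.23422805e-01 -4.38428817e-04  9.46254457e-01]
rows [[-27.8, -26.4, 1.2], [-29.6, -24.4, 1.2], [-31.3, -22.2, 1.2], [-32.8, -19.8, 1.2], [-34.2, -17.4, 1.2], [-35.3, -14.9, 1.1], [-36.3, -12.3, 1.1], [-37.1, -9.7, 1.1], [-37.7, -7.0, 1.1], [-38.1, -4.2, 1.1], [-38.3, -1.4, 1.1], [-38.3, 1.3, 1.1], [-38.1, 4.1, 1.1], [-37.7, 6.8, 1.1], [-37.1, 9.5, 1.1], [-36.4, 12.2, 1.1], [-35.4, 14.8, 1.1], [-34.2, 17.3, 1.1]] turn each [-0.0001, 0.0001, 0.0723] x 18
```

Run:
```python
from h import *
plan(f2w(-10,-115,180),20)
```

```text
rows [[-25.6, -26.0, 2.6], [-27.2, -24.2, 2.6], [-28.8, -22.4, 2.5], [-30.2, -20.5, 2.5], [-31.4, -18.5, 2.5], [-32.6, -16.4, 2.5], [-33.6, -14.3, 2.5], [-34.4, -12.1, 2.5], [-35.1, -9.8, 2.5], [-35.7, -7.5, 2.5], [-36.1, -5.2, 2.5], [-36.4, -2.8, 2.5], [-36.5, -0.4, 2.5], [-36.4, 1.9, 2.5], [-36.2, 4.3, 2.5], [-35.9, 6.7, 2.5], [-35.3, 9.0, 2.5], [-34.7, 11.2, 2.5], [-33.9, 13.5, 2.5], [-32.9, 15.7, 2.5]] turn each [-0.0001, 0.0001, 0.0651] x 20
```

>>> jog_arm:
  travel:
    - [-25.6,-26,2.5]
    - [-27.2,-24.2,2.5]
    - [-28.8,-22.4,2.5]
    - [-30.2,-20.5,2.5]
    - [-31.4,-18.5,2.5]
    - [-32.6,-16.4,2.5]
    - [-33.6,-14.3,2.5]
    - [-34.4,-12.1,2.5]
    - [-35.1,-9.8,2.5]
    - [-35.7,-7.5,2.5]
  turn:
    - [0,0,0.065]
    - [0,0,0.065]
    - [0,0,0.065]
    - [0,0,0.065]
    - [0,0,0.065]
    - [0,0,0.065]
    - [0,0,0.065]
    - [0,0,0.065]
    - [0,0,0.065]
    - [0,0,0.065]
  jaw: [0,0,0,0,0,0,0,0,0,0]

```text
clock: 1.15
tool_pos: [372.1, 314.5, 206.0]
orientation: [-0.0, 0.465, 0.886, -0.0]
ft_force: [0.1, -0.6, -0.8]
opening: -0.1
```

>>> jog_arm:
  travel:
    - [-36.1,-5.2,2.5]
    - [-36.4,-2.8,2.5]
    - [-36.5,-0.4,2.5]
    - [-36.4,1.9,2.5]
    - [-36.2,4.3,2.5]
    - [-35.9,6.7,2.5]
    - [-35.3,9,2.5]
    - [-34.7,11.2,2.5]
    - [-33.9,13.5,2.5]
    - [-32.9,15.7,2.5]
  turn:
    - [0,0,0.065]
    - [0,0,0.065]
    - [0,0,0.065]
    - [0,0,0.065]
    - [0,0,0.065]
    - [0,0,0.065]
    - [0,0,0.065]
    - [0,0,0.065]
    - [0,0,0.065]
    - [0,0,0.065]
  jaw: [0,0,0,0,0,0,0,0,0,0]

```text
clock: 2.15
tool_pos: [535.8, -11.4, 181.0]
orientation: [-0.0, 0.723, 0.691, -0.0]
ft_force: [0.4, 0.4, 0.6]
opening: 0.2
```

>>> jog_arm:
  travel:
    - [0,0,0]
    - [0,0,0]
    - [0,0,0]
  turn:
    - [0,0,0]
    - [0,0,0]
    - [0,0,0]
  jaw: [0,0,0]

```text
clock: 2.45
tool_pos: [535.0, -9.3, 181.0]
orientation: [-0.0, 0.722, 0.692, -0.0]
ft_force: [0.1, -0.3, 1.3]
opening: 0.0
```

Run:
```python
from h import *
s=status.observe(); print(s['clock'],w2f(s['tool_pos']),(q2r(s['orientation']).inv()*Rgoal()).as_rotvec(),s['ft_force'])
m,p,d=snap('wrist','w1')
cv2.imwrite('pics/w1b.png',cv2.resize(p,None,fx=1.25,fy=1.25,interpolation=cv2.INTER_CUBIC)[:,:,::-1])
```

```text
2.45 [ -10.02935917 -113.8257036   180.97463564] [-0.00095051 -0.00044597  0.00168995] [ 0.05859673 -0.32213975  1.27935063]
```

View pics/w1b.png

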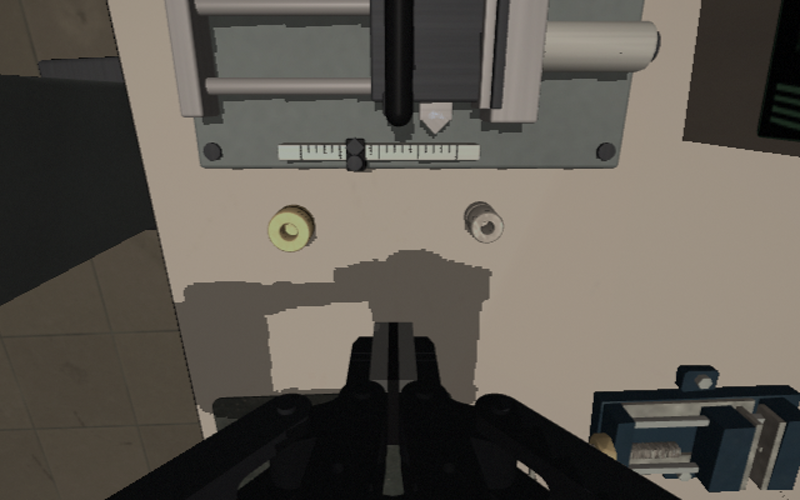

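Wrist view: the steel pointer tip is at about (435,134) and the clip nose at about (356,138) in the 1.25× picture. The near plate corners are at (201,167) and (618,167), and the bar is at x≈398.

Run:
```python
from h import *
m,p,d=load('w1'); f=lambda x,y:((x+.5)/1.25-.5,(y+.5)/1.25-.5)
for l,q,z in(('pointer',(435,134),37),('clip',(356,138),37),('cornerL',(201,167),12),('cornerR',(618,167),12),('bar end',(398,122),84),('plas',(291,229),22),('alu',(487,221),34)):
    print(l,w2f(atz(m,*f(*q),z)).round(1),w2f(atd(m,d,*f(*q))).round(1))
c=cv2.resize(p[80:150,220:400],None,fx=4.4,fy=4.4,interpolation=cv2.INTER_CUBIC);cv2.imwrite('pics/w1c.png',c[:,:,::-1])
```

```text
pointer [ 16.4 -49.5  37. ] [ 18.6 -51.2  12.1]
clip [-32.6 -52.   37. ] [-34.7 -54.1  10.5]
cornerL [-142.   -73.5   12. ] [-147.3  -75.3   -0.6]
cornerR [145.2 -73.   12. ] [151.3 -74.8  -0.3]
bar end [ -7.  -40.3  84. ] [ -7.  -40.1  88.3]
plas [ -80.7 -114.9   22. ] [ -84.  -118.9    8.2]
alu [  53.  -105.8   34. ] [  57.9 -111.7   11.3]
```

View pics/w1c.png

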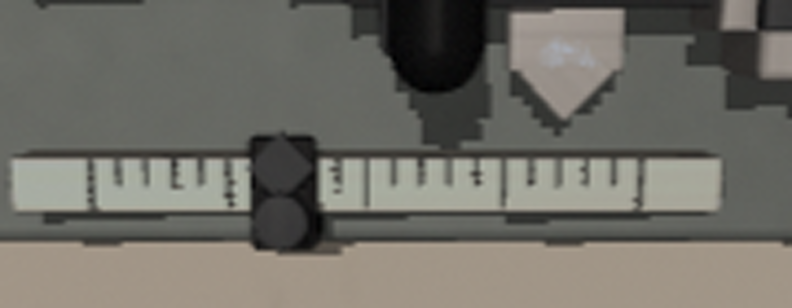

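Clip nose to pointer tip measures about 49.4 mm, and the scene and side views agree on the clip at x ≈ −34. Next I push the lever over with shut fingers.

```bash
sed -i 's/^YAW,T0=.*/YAW,T0=-0.044,np.array([551.3,105.1])/' h.py
python3 - <<'E'
import numpy as np
# corner path
th=np.array([-.08]+list(np.linspace(0.0,1.6,17)));y=61+70*np.sin(th)-9*np.cos(th)-11;z=31+70*np.cos(th)+9*np.sin(th)
print(np.c_[th,y,z].round(1)[:2]);print(np.c_[th[1:],np.diff(y),-np.diff(z)].round(1).tolist())
E
```

```text
[[-1.000e-01  3.540e+01  1.001e+02]
 [ 0.000e+00  4.100e+01  1.010e+02]]
[[0.0, 5.6, -0.9], [0.1, 7.0, -0.5], [0.2, 7.1, 0.2], [0.3, 7.0, 0.9], [0.4, 6.9, 1.6], [0.5, 6.7, 2.2], [0.6, 6.4, 2.9], [0.7, 6.1, 3.5], [0.8, 5.7, 4.1], [0.9, 5.3, 4.7], [1.0, 4.8, 5.2], [1.1, 4.3, 5.6], [1.2, 3.7, 6.0], [1.3, 3.1, 6.4], [1.4, 2.4, 6.6], [1.5, 1.7, 6.8], [1.6, 1.0, 7.0]]
```

>>> jog_arm:
  travel:
    - [36,4,11]
    - [36,4,11]
    - [36,4,11]
    - [35,3,11]
    - [0,0,0]
    - [0,0,18]
    - [0,0,18]
    - [0,0,0]
  turn:
    - [0,0,0]
    - [0,0,0]
    - [0,0,0]
    - [0,0,0]
    - [0,0,0]
    - [0,0,0]
    - [0,0,0]
    - [0,0,0]
  jaw: [0,0,0,0,0,0,0,0]

```text
clock: 3.3
tool_pos: [553.9, 132.4, 98.9]
orientation: [-0.001, 0.722, 0.692, -0.002]
ft_force: [0.1, 0.2, 0.3]
opening: -0.2
```

Run:
```python
from h import *
s=status.observe(); print(s['clock'],w2f(s['tool_pos']),s['ft_force'],(q2r(s['orientation']).inv()*Rgoal()).as_rotvec())
```

```text
3.3 [ 1.36687648 27.40974958 98.92288378] [0.12389707 0.2404468  0.27855961] [-0.00510967  0.00136845  0.00277906]
```

>>> jog_arm:
  travel:
    - [6,2,-2]
    - [7,0,0]
    - [7,0,-0.5]
    - [7,0,0.2]
    - [7,0,0.9]
    - [6.9,0,1.6]
    - [6.7,0,2.2]
    - [6.4,0,2.9]
    - [6.1,0,3.5]
    - [5.7,0,4.1]
  turn:
    - [0,0,0]
    - [0,0,0]
    - [0,0,0]
    - [0,0,0]
    - [0,0,0]
    - [0,0,0]
    - [0,0,0]
    - [0,0,0]
    - [0,0,0]
    - [0,0,0]
  jaw: [0,0,0,0,0,0,0,0,0,0]

```text
clock: 4.3
tool_pos: [561.5, 198.7, 88.0]
orientation: [-0.0, 0.722, 0.692, -0.0]
ft_force: [0.1, -1.3, 2.5]
opening: 0.1
```

>>> jog_arm:
  travel:
    - [5.3,0,4.7]
    - [4.8,0,5.2]
    - [4.3,0,5.6]
    - [3.7,0,6]
    - [3.1,0,6.4]
    - [2.4,0,6.6]
    - [1.7,0,6.8]
    - [0,0,2]
    - [0,0,0]
  turn:
    - [0,0,0]
    - [0,0,0]
    - [0,0,0]
    - [0,0,0]
    - [0,0,0]
    - [0,0,0]
    - [0,0,0]
    - [0,0,0]
    - [0,0,0]
  jaw: [0,0,0,0,0,0,0,0,0]

```text
clock: 5.2
tool_pos: [562.3, 223.2, 44.7]
orientation: [-0.0, 0.722, 0.692, -0.0]
ft_force: [0.5, 0.6, 1.2]
opening: -0.1
```

Run:
```python
from h import *
s=status.observe(); print(s['clock'],w2f(s['tool_pos']),s['ft_force'],(q2r(s['orientation']).inv()*Rgoal()).as_rotvec())
```

```text
5.2 [  5.83288451 118.46774516  44.65372713] [0.52399019 0.57709121 1.22476922] [-0.00081657  0.00027059  0.00103599]
```

>>> jog_arm:
  travel:
    - [0,0,1.5]
    - [0,0,1.5]
    - [0,0,0]
  turn:
    - [0,0,0]
    - [0,0,0]
    - [0,0,0]
  jaw: [0,0,0]

```text
clock: 5.5
tool_pos: [562.7, 223.2, 43.8]
orientation: [-0.0, 0.722, 0.692, -0.0]
ft_force: [-4.8, -0.6, 11.4]
opening: 0.2
```

>>> jog_arm:
  travel:
    - [0,0,1.5]
    - [0,0,0]
  turn:
    - [0,0,0]
    - [0,0,0]
  jaw: [0,0]

```text
clock: 5.7
tool_pos: [562.8, 223.3, 43.5]
orientation: [-0.0, 0.722, 0.692, 0.0]
ft_force: [-6.0, -0.6, 18.6]
opening: 0.2
```

>>> jog_arm:
  travel:
    - [0,0,-40]
    - [0,0,-46]
    - [-39,-4,0]
    - [-40,-5,0]
    - [-39,-5,0]
    - [0,0,0]
    - [0,0,0]
  turn:
    - [0,0,0]
    - [0,0,0]
    - [0,0,0]
    - [0,0,0]
    - [0,0,0]
    - [0,0,0]
    - [0,0,0]
  jaw: [0,0.6,0.6,0.6,0.6,0.6,0.6]

```text
clock: 6.4
tool_pos: [543.2, 104.9, 126.3]
orientation: [-0.0, 0.723, 0.691, -0.0]
ft_force: [-0.8, 0.3, -0.2]
opening: 51.1
```

Run:
```python
from h import *
s=status.observe(); print(s['clock'],w2f(s['tool_pos']),s['ft_force'],s['opening'],(q2r(s['orientation']).inv()*Rgoal()).as_rotvec())
m,p,d=snap('wrist','w2')
m2,p2,d2=snap('side','side2')
c=cv2.resize(p2[180:290,240:410],(640,414),interpolation=cv2.INTER_CUBIC)[:190*2]
cv2.imwrite('pics/w2b.png',np.hstack([cv2.resize(p,(480,300)),cv2.resize(c,(320,300))])[:,:,::-1])
```

```text
6.4 [ -8.05593315  -0.53138234 126.34586259] [-0.81436055  0.27159696 -0.19883095] 51.11352872618777 [-3.76420471e-04  1.57941615e-05 -1.41378659e-03]
```

View pics/w2b.png

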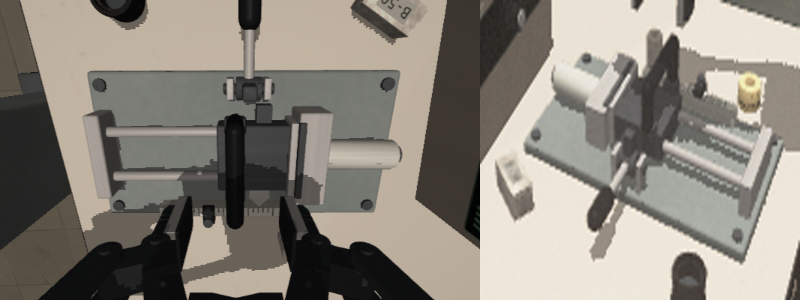

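The lever lies flat outwards in both views, the bystanders look unmoved, and the open fingers straddle the bar (x≈235). Next I descend and grip.

>>> jog_arm:
  travel:
    - [0,0,25]
    - [0,0,25]
    - [0,0,12]
    - [0,0,0]
    - [0,0,0]
  turn:
    - [0,0,0]
    - [0,0,0]
    - [0,0,0]
    - [0,0,0]
    - [0,0,0]
  jaw: [0.6,0.6,0.6,0.6,0.6]

```text
clock: 7.0
tool_pos: [543.9, 106.6, 64.8]
orientation: [-0.0, 0.722, 0.692, -0.0]
ft_force: [0.0, 0.5, 0.4]
opening: 51.4
```

>>> jog_arm:
  travel:
    - [0,0,0]
    - [0,0,0]
    - [0,0,0]
    - [0,0,0]
    - [0,0,0]
    - [0,0,0]
    - [0,0,0]
  turn:
    - [0,0,0]
    - [0,0,0]
    - [0,0,0]
    - [0,0,0]
    - [0,0,0]
    - [0,0,0]
    - [0,0,0]
  jaw: [0,0,0,0,0,0,0]
  grip_force: 60

```text
clock: 7.7
tool_pos: [542.6, 106.2, 65.8]
orientation: [-0.001, 0.722, 0.692, -0.001]
ft_force: [-5.0, 2.0, 7.3]
opening: 12.2
```

Run:
```python
from h import *
s=status.observe(); print(s['clock'],w2f(s['tool_pos']),s['ft_force'],s['opening'],s['torque'])
```

```text
7.7 [-8.78461618  0.72689608 65.84897103] [-4.99650199  2.02639222  7.34805685] 12.21289590656537 [0.17031097 1.07261972 0.02567979]
```

>>> jog_arm:
  travel:
    - [0,-3,0]
    - [0,-6,0]
    - [0,-7,0]
    - [0,-7,0]
    - [0,-7,0]
    - [0,-7,0]
    - [0,-6,0]
    - [0,-5,0]
    - [0,0,0]
    - [0,0,0]
  turn:
    - [0,0,0]
    - [0,0,0]
    - [0,0,0]
    - [0,0,0]
    - [0,0,0]
    - [0,0,0]
    - [0,0,0]
    - [0,0,0]
    - [0,0,0]
    - [0,0,0]
  jaw: [0,0,0,0,0,0,0,0,0,0]
  grip_force: 80

```text
clock: 8.7
tool_pos: [499.7, 108.1, 66.0]
orientation: [0.003, 0.722, 0.692, 0.004]
ft_force: [10.1, 0.5, -5.6]
opening: 11.4
```

Run:
```python
from h import *
s=status.observe(); print(s['clock'],w2f(s['tool_pos']),s['ft_force'],s['opening'],s['torque'],(q2r(s['orientation']).inv()*Rgoal()).as_rotvec())
m,p,d=snap('scene','s3');m,w,d=snap('wrist','w3')
c=cv2.resize(p[185:285,280:400],(600,500),interpolation=cv2.INTER_CUBIC)
cv2.imwrite('pics/s3b.png',c[:,:,::-1])
cv2.imwrite('pics/w3b.png',cv2.resize(w,None,fx=1.25,fy=1.25)[:,:,::-1])
```

```text
8.7 [-51.63163092   0.68757052  65.99705134] [10.05715571  0.50056934 -5.57197385] 11.37916464593905 [-0.06484453 -1.41247291  0.01935734] [ 0.00932465 -0.00100995  0.00101775]
```

View pics/s3b.png

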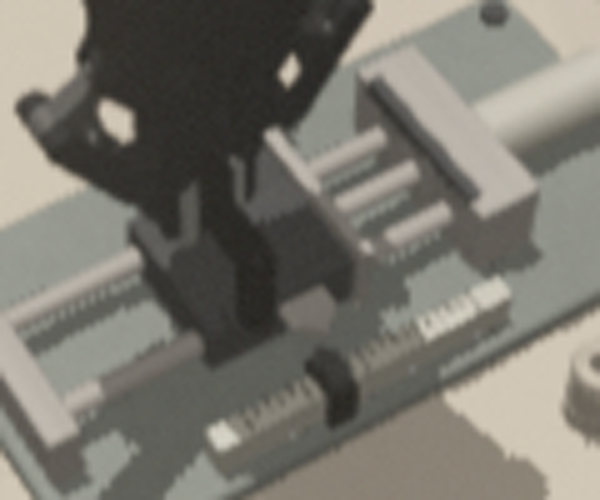

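The pointer, with its tip near (333,330) in the crop, is approaching the clip nose at about (316,352). I'll measure the remaining gap.

Run:
```python
from h import *
m,p,d=load('s3'); f=lambda x,y:(280+(x+.5)/5-.5,185+(y+.5)/5-.5)
for l,q in(('ptr tip',(333,330)),('clip nose',(314,352))): print(l,w2f(atz(m,*f(*q),37)))
```

```text
ptr tip [-26.17984951 -50.37857992  37.        ]
clip nose [-37.37491709 -54.75312245  37.        ]
```

View pics/w3b.png

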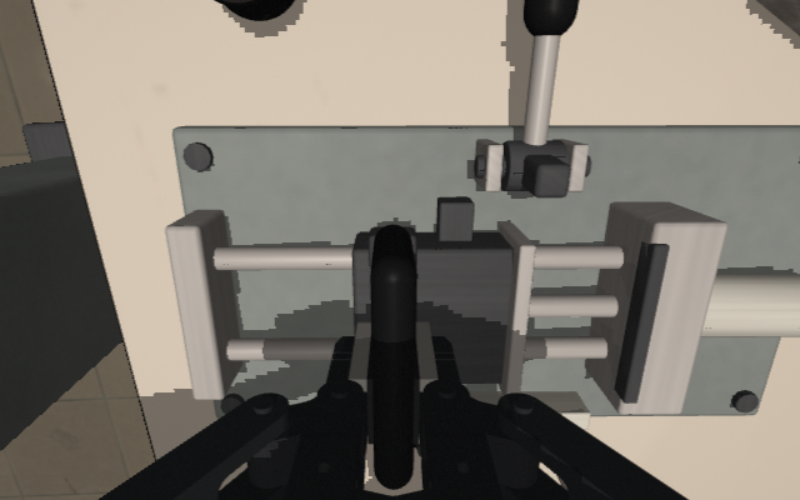

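```bash
cat >> h.py <<'E'
def cloud(m,d):
    v,u=np.mgrid[0:400,0:640]; f=200/np.tan(np.radians(m['vfov'])/2)
    P=np.stack([(u-m['cx'])/f*d,-(v-m['cy'])/f*d,-d],-1)
    W=q2r(m['orientation']).apply(P.reshape(-1,3))+m['origin']; c,s=np.cos(YAW),np.sin(YAW)
    a=W[:,:2]-T0; return np.stack([c*a[:,0]+s*a[:,1],-s*a[:,0]+c*a[:,1],W[:,2]],-1).reshape(400,640,3)
def rng(C,y,z,x):
    k=(C[...,1]>y[0])&(C[...,1]<y[1])&(C[...,2]>z[0])&(C[...,2]<z[1])&(C[...,0]>x[0])&(C[...,0]<x[1])
    X=C[...,0][k]; return len(X),np.percentile(X,[2,50,98]).round(1) if len(X) else None
def report(n):
    m,p,d=load(n);C=cloud(m,d)
    print(n,'bar',rng(C,(22,34),(72,98),(-100,40)),'fixedjaw',rng(C,(10,40),(46,60),(40,100)),'bearer',rng(C,(10,40),(38,60),(-150,-115)),'body',rng(C,(20,36),(38,50),(-100,44)), 'tab',rng(C,(42,52),(25,60),(-60,40)),'pivot',rng(C,(53,66),(30,60),(-30,40)))
E
python3 - <<'E'
from h import *
report('w2');report('w3')
E
```

```text
w2 bar (573, array([-14.9,  -7.9,  -1.6])) fixedjaw (2362, array([40.7, 57.1, 72.7])) bearer (1033, array([-138. , -130.6, -124.8])) body (1333, array([-23. ,  18.3,  40. ])) tab (234, array([-11.1,  16.1,  24.4])) pivot (1406, array([-16.5,   3.1,  24.4]))
w3 bar (1082, array([-57.4, -50.8, -44. ])) fixedjaw (3631, array([45.6, 58.2, 72.5])) bearer (1757, array([-138.1, -130.8, -124.9])) body (2372, array([-65.5, -23.8,  -1.8])) tab (432, array([-52.2, -25.4,   8. ])) pivot (2607, array([-17.6,  -1.3,  23.8]))
```

>>> jog_arm:
  travel:
    - [0,-3,0]
    - [0,-4,0]
    - [0,0,0]
    - [0,0,0]
    - [0,0,0]
  turn:
    - [0,0,0]
    - [0,0,0]
    - [0,0,0]
    - [0,0,0]
    - [0,0,0]
  jaw: [0,0,0,0,0]

```text
clock: 9.3
tool_pos: [493.1, 108.3, 66.0]
orientation: [0.003, 0.722, 0.692, 0.004]
ft_force: [10.7, -0.6, -6.0]
opening: 11.7
```

Run:
```python
from h import *
s=status.observe(); print(s['clock'],w2f(s['tool_pos']),s['ft_force'],s['opening'])
m,p,d=snap('scene','s4');snap('wrist','w4'); report('w4')
cv2.imwrite('pics/s4b.png',cv2.resize(p[225:275,310:375],(780,600),interpolation=cv2.INTER_CUBIC)[:,:,::-1])
m,p,d=load('w1');C=cloud(m,d)
k=slice(116,127); print('rail z',np.median(C[k,310:380,2]),'rail y',np.median(C[k,310:380,1]))
k=(C[...,2]>30)&(C[...,2]<48)&(C[...,1]<-44)&(C[...,1]>-70)&(abs(C[...,0]+34)<12)
print('clip',k.sum(),np.percentile(C[k],[3,50,97],axis=0).round(1).tolist())
k=(C[...,2]>32)&(C[...,2]<44)&(C[...,1]<-46)&(C[...,1]>-60)&(abs(C[...,0]-15)<12)
print('ptr',k.sum(),np.percentile(C[k],[3,50,97],axis=0).round(1).tolist())
```

```text
9.3 [-58.23905367   0.68803066  65.9905355 ] [10.68127958 -0.55299446 -5.95168669] 11.669155664193916
w4 bar (1097, array([-64. , -57.4, -50.7])) fixedjaw (3649, array([45.6, 58. , 72.5])) bearer (1740, array([-138. , -130.8, -124.9])) body (2356, array([-72.1, -30.4,  -8.3])) tab (433, array([-58.5, -32.2,  -0.6])) pivot (2627, array([-17.7,  -1.6,  22.7]))
rail z 30.107576315350116 rail y -61.9212291365875
clip 456 [[-44.6, -69.5, 30.1], [-33.6, -62.0, 37.7], [-23.2, -53.9, 44.0]]
ptr 35 [[11.8, -50.0, 34.0], [15.0, -47.5, 39.7], [18.6, -46.0, 40.9]]
```

View pics/s4b.png

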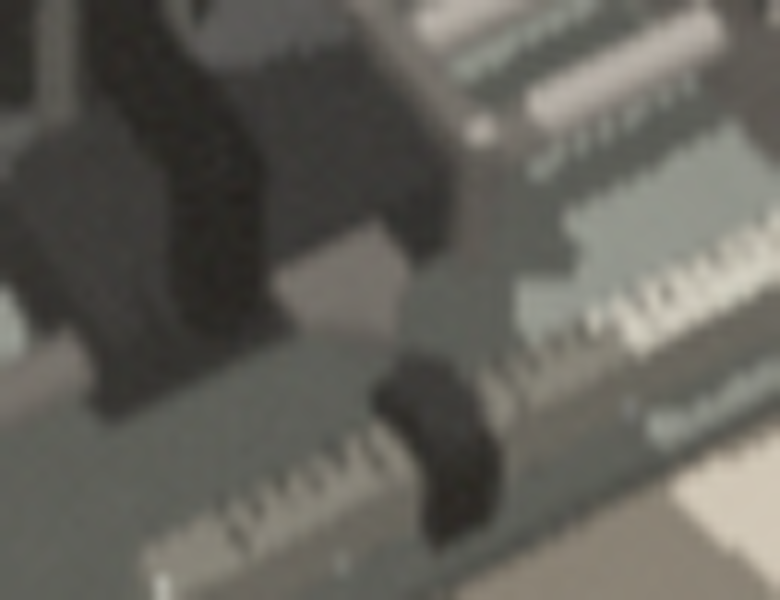

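Run:
```python
from h import *
m,p,d=load('s4'); f=lambda x,y:(310+(x+.5)/12-.5,225+(y+.5)/12-.5)
for l,q in(('ptr tip',(395,338)),('clip nose',(376,388)),('clip low far',(435,545))): print(l,w2f(atz(m,*f(*q),37)))
# refined clip centre from w1 dark pixels, rows across the clip
m,p,d=load('w1'); g=p.mean(2)
for r in range(112,124,2):
    x=np.arange(268,300); k=g[r,268:300]<70; print(r,x[k].min() if k.any() else None,x[k].max() if k.any() else None)
for r in range(98,109,2):
    x=np.arange(325,368); k=g[r,325:368]>130; print('p',r,x[k].min() if k.any() else None,x[k].max() if k.any() else None)
```

```text
ptr tip [-34.56136469 -50.64672656  37.        ]
clip nose [-41.94773206 -56.68656941  37.        ]
clip low far [-49.49517801 -84.28313665  37.        ]
112 276 291
114 268 299
116 277 291
118 277 291
120 277 291
122 277 291
p 98 341 356
p 100 342 354
p 102 344 352
p 104 346 350
p 106 None None
p 108 None None
```

>>> jog_arm:
  travel:
    - [0,-0.2,0]
    - [0,0,0]
    - [0,0,0]
    - [0,0,0]
    - [0,0,0]
  turn:
    - [0,0,0]
    - [0,0,0]
    - [0,0,0]
    - [0,0,0]
    - [0,0,0]
  jaw: [0,0,0,0,0]

```text
clock: 9.9
tool_pos: [493.2, 108.4, 66.0]
orientation: [0.003, 0.722, 0.692, 0.004]
ft_force: [10.9, -0.6, -6.8]
opening: 11.3
```

Run:
```python
from h import *
s=status.observe(); print(s['clock'],w2f(s['tool_pos']),s['ft_force'],s['opening'])
snap('wrist','w5'); report('w5'); print(order.hand_in())
```

```text
9.9 [-58.22728836   0.69481987  65.99398179] [10.91124532 -0.5879314  -6.7823972 ] 11.28679145983944
w5 bar (1083, array([-64.1, -57.4, -50.7])) fixedjaw (3642, array([45.6, 58. , 72.4])) bearer (1724, array([-138. , -130.8, -124.9])) body (2364, array([-72.1, -30.5,  -8.1])) tab (430, array([-59. , -32.4,  -3.1])) pivot (2632, array([-17.7,  -1.6,  23.2]))
the job is handed in; nothing more can be done
None
```

The lever is laid over outwards against its stop. The jaw is pulled out about 49.1–49.5 mm and still held by the bow handle. I handed the job in at about 10 s.

- **Lever:** I pushed it down with the shut fingers until the force rose to 18.6 N with no further movement. The wrist and side views then showed it lying flat.
- **Jaw at the index:** the wrist view gave a distance from pointer to clip of 49.2–49.7 mm. Arm travel and the wrist camera's depth data before and after the pull gave 49.1–49.5 mm. In the last check the jaw held steady, with about 11 N of spring pull.
- **Check that did not agree:** in the last scene-camera picture the pointer was where it should be. The clip nose, though, read about 7 mm off in x and 5 mm off in y. I think I picked the clip's lower corner there, because the nose blends into the pointer at about 2 mm per pixel, so I relied on the wrist view.
- **Gripper opening:** it reads 11–12 mm on the 14 mm bar. I took this as the pads compressing, and no slip was seen.
- **Small parts:** none was touched as far as I could see. I did not measure their positions again at the end.

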